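# Square up the serving boards and hold them in the ratchet clamp

## Task

Tap the stack of four thin wooden serving boards square, flush against the clamp's far fence, while the jaw is still clear of it; then pump the clamp's trigger (squeeze its two upright black grips together, let them spring open, repeat) until the jaw has pushed the boards home against the end stop and its sprung rubber pad is pressed in about half way. Never drive the pad near its bottom, which would crush the edges, and do not push the jaw or bar by hand or knock the jar and the pepper mill beside the clamp; finish with the gripper still squeezing the two grips, holding that pressure.

Things in the scene. Friction and masses are not known exactly. Their poses are not given: they have to be found in the camera images.
- clamp: Ratchet bar clamp fixed to the table; origin under its centre at table height, z up. It clamps along its +y (roughly the robot's left); +x points roughly away from the robot. White deck: top 12 mm above the table, x -80 to +60, y -180 to +180 mm. A board flush with fence and end stop has its centre at clamp x = 0, y = +100 mm.
- fence (a point): Middle of the inner (robot-side) face of the fence, a low aluminium bar along the far side of the deck: face at clamp x = +45 mm, from y = +25 to +160 mm, top 40 mm above the table. The point is 26 mm above the table; axes as the clamp's.
- end_stop (a point): Middle of the inner face of the end stop, an upright aluminium bar across the deck: face at clamp y = +160 mm, 70 mm wide, top 52 mm above the table. The point is 32 mm above the table; axes as the clamp's.
- trigger (a point): Point midway between the two open upright black grips, 90 mm above the table, at clamp x = 0, y = -120 mm, axes as the clamp's. Under them the grey housing: y -150 to -90 mm, 24 mm wide, 56 mm tall (a guide block up to 70 mm stands between the grips). The grips are taken from above, a finger outside each, and squeezed together along clamp y.
- trigger_grip: The trigger, the rear grip (clamp -y side, away from the stack): upright plate 6 mm thick, 36 mm wide along x, 62 to 118 mm above the table; outer face at clamp y = -153 mm when open; slides 16 mm toward +y and drives the bar 1:1 once its pawl has caught a tooth (up to 5 mm lost). Springs back with 4 to 6 N. Frame: clamp's origin when open; moves with it.
- handle_grip: The handle, the front grip (+y side), a plate like the trigger: outer face at clamp y = -87 mm when open; gives 16 mm toward -y on its own spring (3 to 5 N) and drives nothing. Over both outer faces: 66 mm open, 34 mm fully squeezed. Frame: clamp's origin when open; moves with it.
- bar (a joint): Travel of the toothed steel bar with the jaw toward the end stop, m: 0 (fully back) to 0.105. The face of the free pad stands at clamp y = -45 mm + this travel. It advances only when the trigger is squeezed; the ratchet stops it going back, apart from up to 5 mm of slack (5 mm teeth).
- pad (a joint): How far the sprung rubber pad is pushed back toward the jaw, m: 0 free, 0.014 bottomed out. Spring: 2 N to start, plus 0.5 N per mm. About half way (7 mm) is the right pressure; seen as the gap between pad and grey jaw closing from 16 mm (free) to 2 mm (bottomed).
- pad_face: Rubber pad, 60 mm wide, 32 mm tall, 10 mm thick, its middle 30 mm above the table, carried on two steel pins in front of the grey jaw. The frame moves with the pad; its origin is 45 mm ahead of the pad's face along clamp +y, at table height.
- jaw_head: Grey jaw (50 mm wide, 16 mm thick, 34 mm tall), the steel bar (22 to 40 mm above the table) and its tail, which ends at clamp y = -278 mm + the bar's travel. Not to be pushed by hand. Frame: at the clamp's origin when bar is 0; moves with the bar.
- board1_center (a point): Centre (half-way up) of thin wooden serving board 1 counted from the bottom of the stack of four: 90 mm along its x, 120 mm along its y, 8 mm thick, about 60 g, z up. The stack lies on the clamp's deck (12 mm above the table), its top 44 mm above the table; the boards start askew, sticking out toward the robot, clear of fence and end stop.
- board2_center (a point): Centre (half-way up) of thin wooden serving board 2 counted from the bottom of the stack of four: 90 mm along its x, 120 mm along its y, 8 mm thick, about 60 g, z up. The stack lies on the clamp's deck (12 mm above the table), its top 44 mm above the table; the boards start askew, sticking out toward the robot, clear of fence and end stop.
- board3_center (a point): Centre (half-way up) of thin wooden serving board 3 counted from the bottom of the stack of four: 90 mm along its x, 120 mm along its y, 8 mm thick, about 60 g, z up. The stack lies on the clamp's deck (12 mm above the table), its top 44 mm above the table; the boards start askew, sticking out toward the robot, clear of fence and end stop.
- board4_center (a point): Centre (half-way up) of thin wooden serving board 4 counted from the bottom of the stack of four: 90 mm along its x, 120 mm along its y, 8 mm thick, about 60 g, z up. The stack lies on the clamp's deck (12 mm above the table), its top 44 mm above the table; the boards start askew, sticking out toward the robot, clear of fence and end stop.
- jar_low_mid (a point): Bystander, low swing-top glass jar, 80 mm across, 85 mm tall, beyond the end stop; the point is at its middle, half-way up. Leave it alone.
- mill_mid (a point): Bystander, dark wooden pepper mill, 54 mm across, 142 mm tall, on the far right of the clamp; the point is at its middle, half-way up. Leave it alone.

How it is judged:
On the way, in this order (a step that is already met when the one before it is completed fails the run):
1. the four boards lie square and flush (within 3 mm, 0.04 rad) against the far fence while the pad does not touch them (x of board1_center in the frame of clamp between -0.003 and 0.003 m and angle between the x axis of each of board1_center, board2_center, board3_center, board4_center and the x axis of clamp, either way round below 0.04 rad and x of board2_center in the frame of clamp between -0.003 and 0.003 m and x of board3_center in the frame of clamp between -0.003 and 0.003 m and x of board4_center in the frame of clamp between -0.003 and 0.003 m and contact force between pad_face and anything else below 0.3 N and value of joint pad below 0.0015 m), for 0.2 s.
2. the pad presses on the stack, driven by the squeezed trigger (contact force between pad_face and anything else above 1 N and value of joint pad above 0.001 m and contact force between any of trigger_grip, handle_grip and the fingers above 1.5 N), for 0.1 s.
At the end, for the whole second after the job is handed in: All four boards lie flat, within 4.5 mm of flush with the fence, within 3 mm of the end stop and square within 0.04 rad; the pad presses on them, pushed in between 3 and 10.5 mm of its 14 mm; both grips are still squeezed by the fingers with more than 1.5 N each (x of board1_center in the frame of clamp between -0.0045 and 0.0045 m and angle between the x axis of each of board1_center, board2_center, board3_center, board4_center and the x axis of clamp, either way round below 0.04 rad and x of board2_center in the frame of clamp between -0.0045 and 0.0045 m and x of board3_center in the frame of clamp between -0.0045 and 0.0045 m and x of board4_center in the frame of clamp between -0.0045 and 0.0045 m and y of each of board1_center, board2_center, board3_center, board4_center in the frame of clamp above 0.097 m and angle between each of board1_center, board2_center, board3_center, board4_center's own z axis and vertical below 0.06 rad and value of joint pad between 0.003 and 0.0105 m and contact force between pad_face and anything else above 2 N and contact force between pad_face and the fingers below 0.3 N and contact force between each of trigger_grip, handle_grip and the fingers above 1.5 N); the arm keeps its last pose, push and grip.
It fails at once if the pad is driven in more than 12 mm of its 14 mm: board edges crushed (value of joint pad above 0.012 m).
It fails at once if the robot pushes the jaw, pad or bar itself (contact force between jaw_head and the fingers above 3 N or contact force between jaw_head and the arm above 3 N).
It fails at once if the jar or the mill beside the clamp is moved by more than 40 mm (distance of any of jar_low_mid, mill_mid from where it was at the start of the episode above 0.04 m).
It also fails if it takes over 70 s, if anything falls off the work surface, if the arm or the gripper's body presses on something with over 40 N, if the wrist force passes 120 N, or if a joint passes its speed limit or range.

## Robot

A 6-joint arm with a two-finger parallel gripper is mounted at the origin on the work surface. World frame = base frame: x ahead of the robot, y to its left, z up, the work surface at z = 0. Lengths are in m, angles in rad, forces in N, time in s.
With the tool pointing down it reaches from about 0.325 to 0.85 m from the base axis. Payload 4.4 kg.
Tool frame: the origin (TCP) lies midway between the tips of the shut fingers; the grasp point (between the pads) lies behind it (env.pinch_z is the x of the grasp point in the tool frame, in m); x points along the fingers, z is the direction in which the jaws open and shut, and the axes are right-handed (so a half turn about x gives the same grasp; the last joint's range is limited). The gripper opens to 94 mm and grips with 3 to 60 N. Pads are 16 mm wide; open, the fingers measure 119 mm over their backs; the gripper's body (75 mm by 177 mm) begins 78 mm behind the grasp point.
Start: joints at [-1.391, 0.207, 1.542, -0, 1.393, -0.15], TCP at [0.186, -0.544, 0.205] pointing down, gripper open.
Joint ranges: [-2.73, 2.73], [-0.86, 2.22], [0.23, 2.46], [-1.11, 4.25], [0.08, 2.63], [-2.82, 2.82]. Speed limits (rad/s): [2.79, 2.79, 3.14, 3.14, 3.14, 3.14].

## Interface

Orientations are given as a unit quaternion [w, x, y, z].
In Python, from station import env gives the robot as it stands.
- The arm moves only by the shell command python3 -m creep 'ROWS' [FORCE]. ROWS is JSON, a list of rows, each a list of 7 numbers: the turn, a rotation vector about the tool's x, y, z in units of 8 degrees (1.0 is 8 degrees), then the shift along the tool's x, y, z in units of 25 mm (1.0 is 25 mm), then the closure in counts, from 0 (fully open) to 255 (shut). In form: [[rx, ry, rz, dx, dy, dz, grip], ...]. A call has 1 to 12 rows; each row shifts and turns the pose as measured when the row begins, along the tool's axes as they then stand; what a row does not reach is not made up. A row lasts 1/10 s, in which the tool goes at most 50 mm and 8.59 degrees, less where a joint would pass 70% of its speed; a pose out of reach is approached as far as the arm can. A call is refused whole if a number of a shift passes 1 or a number of a turn 1, either way. A call with a gripper value outside its range is refused whole. The fingers move at their own pace and stop on an object; FORCE is the grip in N (left out, the last holds). Time passes only in rows, so rows that do not move let the fingers close. It gives the time, the measured TCP pose, the force and the opening at its end, in the units of the state.
- env.get_state(): the state, without advancing time (a new reading comes with each control period).
- env.get_image(name): name is "scene" or "top" or "wrist"; returns the picture (420x560x3 uint8, blue, green, red); there is no depth.
- env.camera_params(name): a dict with "fx", "fy", "cx", "cy" (pixels), "R" (3x3) and "t" (3): a world point X has camera coordinates R X + t; the wrist camera has in their place "mount" (4x4, takes a point from camera to tool coordinates, whose origin is the TCP and whose axes are the tool frame's). Camera axes: x right, y down, z forward; pixel columns grow to the right and rows downward; lengths in m; the calibration is good to about 2 mm. A picture is of the moment at which its call begins: read the wrist's pose just before it. camera_params takes no time and is no camera call.
- env.close_job(): hands the job in, once; it reports no verdict.
Trained networks look in the newest picture that a camera, given by its name, has taken for a name from the list of things; names that differ only in an ending like _2 or _b are one class to them, and where a whole thing is asked for, a point or a joint stands for the part that bears it (a point fixed in the world has none). Each returns a list of dicts, best first, with "p" (0 to 1); they miss things now and then, are a little off and sometimes report something else, mostly with a low value. They report only what shows in the picture. A call takes as long as a camera call.
- env.boxes_of(camera, query): "position" ([x, y, z] in m, in world coordinates, good to about 4 mm: the middle of the surface that is visible of it).
- env.masks_of(camera, query): "pixels" (420x560 bool, what is visible of it).
The state is a dict: "clock": time; "joint_positions": joint angles; "joint_velocities": joint speeds; "effort": joint torques, N m; "position": TCP position; "ee_rot": TCP orientation; "force": force on the tool from outside, world axes, zero at the start; "wrist_torque": the same for the moment, N m; "width": finger opening in m.
Only numpy, scipy, OpenCV 4.12 (cv2) and the standard library are available. Lean on these libraries where they do the work, as an engineer would, in place of code of your own. Each camera call takes 0.05 s, during which the arm holds its last target.

## Working session

There is one attempt and no reset: what is moved stays moved. The work goes in short steps, Python scripts to look and compute and a shell command to move; the robot and the scene stay as the last step left them, time stands still between calls to the robot, and variables do not carry over. Pictures are saved under pics/ and viewed, and the job is handed in when it is done.

```bash
ls; mkdir -p pics; cat > h.py <<'E'
import numpy as np, cv2, json
from station import env
def shot(cam,name):
    im=env.get_image(cam); cv2.imwrite('pics/'+name+'.png',im); return im
def proj(cam,X):
    p=env.camera_params(cam); X=np.atleast_2d(X)
    c=X@np.array(p['R']).T+np.array(p['t'])
    return np.c_[p['fx']*c[:,0]/c[:,2]+p['cx'],p['fy']*c[:,1]/c[:,2]+p['cy']]
def back(cam,uv,z):
    p=env.camera_params(cam);R=np.array(p['R']);t=np.array(p['t'])
    uv=np.atleast_2d(uv).astype(float)
    d=np.c_[(uv[:,0]-p['cx'])/p['fx'],(uv[:,1]-p['cy'])/p['fy'],np.ones(len(uv))]@R
    C=-R.T@t
    return C+d*((z-C[2])/d[:,2])[:,None]
E
python3 - <<'E'
from h import *
np.set_printoptions(precision=4,suppress=True)
shot('scene','s0');shot('top','t0')
s=env.get_state();print(s,env.pinch_z)
for c in('top','scene'):
  p=env.camera_params(c);print(c,-np.array(p['R']).T@np.array(p['t']),p['fx'])
for q in ['clamp','fence','end_stop','trigger','trigger_grip','handle_grip','pad_face','jaw_head','board1_center','board4_center','jar_low_mid','mill_mid']:
  for c in('top','scene'):
    try:print(q,c,[(np.round(b['position'],4),round(b['p'],2)) for b in env.boxes_of(c,q)[:2]])
    except Exception as e:print(q,c,e)
print(env.get_state()['clock'])
E
```

```text
pics
{'clock': 0.1, 'joint_positions': array([-1.3915,  0.2073,  1.5428, -0.    ,  1.3935, -0.1505]), 'joint_velocities': array([ 0.0012, -0.0018, -0.0025,  0.0004,  0.0004, -0.0013]), 'effort': array([ -0.0013, -37.1865, -28.2295,   0.0699,   0.0312,  -0.0001]), 'position': array([ 0.1861, -0.5433,  0.2044]), 'ee_rot': array([ 0.5748,  0.4116,  0.5758, -0.4106]), 'force': array([-0.147 ,  0.5021,  0.0565]), 'wrist_torque': array([-0.0028,  0.0015,  0.0238]), 'width': 0.09421898398511509} -0.0188
top [0.4644 0.0555 0.7684] 430.57960334818046
scene [ 0.9609 -0.5459  0.5684] 392.74050432338686
clamp top [(array([0.5414, 0.0095, 0.0079]), 0.78), (array([0.5044, 0.1452, 0.0413]), 0.15)]
clamp scene [(array([ 0.5699, -0.0522,  0.0184]), 0.8), (array([0.5031, 0.1327, 0.0472]), 0.44)]
fence top [(array([0.537 , 0.0058, 0.0111]), 0.85), (array([ 0.5663, -0.0227,  0.0426]), 0.56)]
fence scene [(array([ 0.5654, -0.0517,  0.0183]), 0.68)]
end_stop top [(array([0.5388, 0.0049, 0.0137]), 0.85)]
end_stop scene [(array([ 0.5672, -0.0518,  0.0191]), 0.95)]
trigger top [(array([0.5383, 0.0062, 0.0164
[... 660 characters left out ...]
[ 0.5649, -0.0197,  0.0408]), 0.8), (array([0.4586, 0.1307, 0.0278]), 0.62)]
jaw_head scene [(array([ 0.5712, -0.1263,  0.0382]), 0.66), (array([0.5564, 0.2819, 0.059 ]), 0.17)]
board1_center top [(array([0.4541, 0.1547, 0.0171]), 0.4)]
board1_center scene [(array([0.5347, 0.0906, 0.0178]), 0.57)]
board4_center top [(array([0.5019, 0.1495, 0.0422]), 0.87)]
board4_center scene [(array([0.5041, 0.1355, 0.0449]), 0.64), (array([0.5409, 0.0883, 0.0316]), 0.33)]
jar_low_mid top [(array([0.5445, 0.297 , 0.0864]), 0.7)]
jar_low_mid scene [(array([0.5563, 0.2798, 0.0599]), 0.87)]
mill_mid top [(array([ 0.6778, -0.1151,  0.0953]), 0.92)]
mill_mid scene [(array([ 0.7039, -0.1367,  0.0852]), 0.82)]
1.3
```

View pics/t0.png

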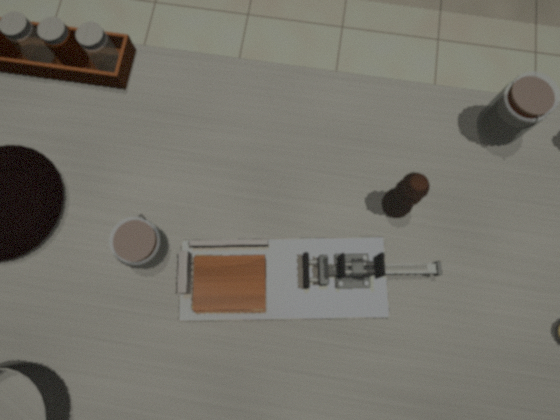

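View pics/s0.png

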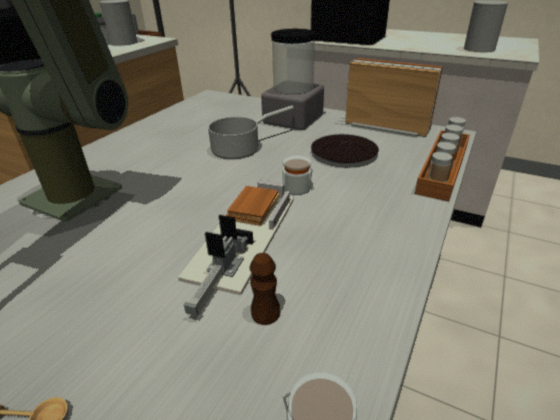

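The top view shows the deck spanning about u 180–388, v 237–321. The fence is at the top, the end stop at the left, the boards at u 193–266, v 255–312, and the grips at about u 340 and 378. Next I'll fit the clamp pose from corner pixels.

```bash
python3 - <<'E'
from h import *
im=cv2.imread('pics/t0.png')
c=cv2.resize(im[225:333,165:325],None,fx=5,fy=5,interpolation=cv2.INTER_CUBIC);cv2.imwrite('pics/t0a.png',cv2.convertScaleAbs(c,alpha=1.4))
c=cv2.resize(im[225:333,290:450],None,fx=5,fy=5,interpolation=cv2.INTER_CUBIC);cv2.imwrite('pics/t0b.png',cv2.convertScaleAbs(c,alpha=1.4))
E
```

```text
(no output)
```

View pics/t0a.png

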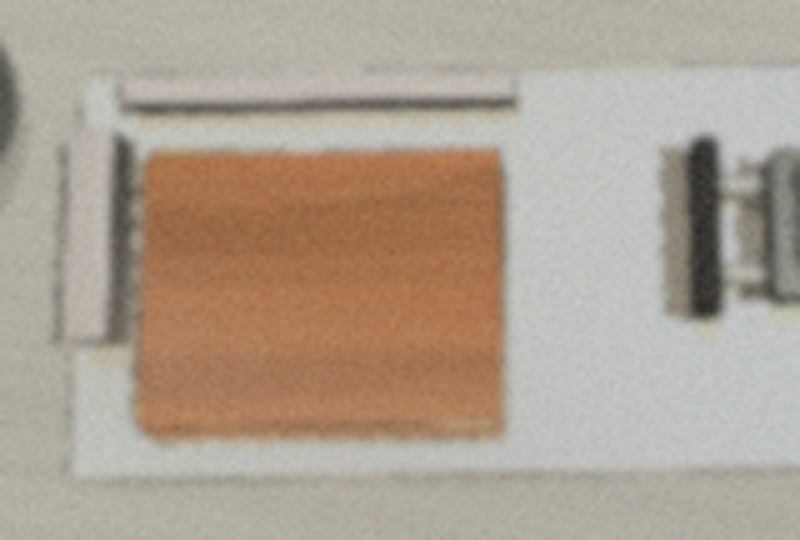

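View pics/t0b.png

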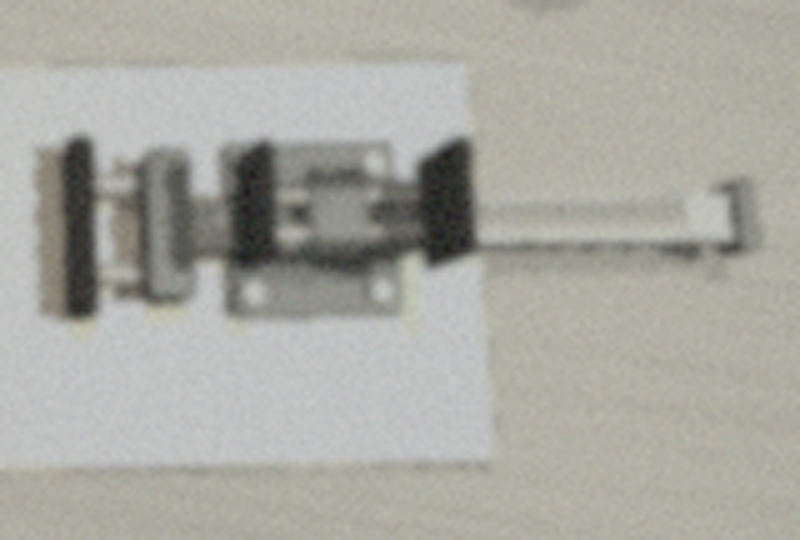

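```bash
cat >> h.py <<'E'
try: POSE=np.load('pose.npy')
except Exception: POSE=None
def c2w(X,P=None):
    P=POSE if P is None else P; X=np.atleast_2d(X).astype(float);c,s=np.cos(P[2]),np.sin(P[2])
    return np.c_[P[0]+c*X[:,0]-s*X[:,1],P[1]+s*X[:,0]+c*X[:,1],X[:,2]]
def w2c(X):
    X=np.atleast_2d(X).astype(float);c,s=np.cos(POSE[2]),np.sin(POSE[2]);d=X[:,:2]-POSE[:2]
    return np.c_[c*d[:,0]+s*d[:,1],-s*d[:,0]+c*d[:,1],X[:,2]]
E
python3 - <<'E'
from h import *
from scipy.optimize import least_squares
a=lambda u,v:(165+u/5,225+v/5)
b=lambda u,v:(290+u/5,225+v/5)
pts=[((-.08,.18,.012),a(72,476)),((.06,-.18,.012),b(468,62)),((-.08,-.18,.012),b(493,466)),
((.045,.16,.04),a(122,103)),((.045,.025,.04),a(517,101)),((.035,.16,.052),a(120,135)),((-.035,.16,.052),a(106,341)),((0.018,-.153,.118),b(470,138)),((-.018,-.153,.118),b(472,246))]
X=np.array([p[0] for p in pts]);U=np.array([p[1] for p in pts])
r=least_squares(lambda P:(proj('top',c2w(X,P))-U).ravel(),[.55,.03,0],loss='soft_l1')
print(r.x);print(np.round(proj('top',c2w(X,r.x))-U,2))
np.save('pose.npy',r.x)
import h;h.POSE=r.x
# scene overlay
im=cv2.imread('pics/s0.png')
Y=np.array([p[0] for p in pts]+[(.06,.18,.012)])
for p in proj('scene',c2w(Y)): cv2.circle(im,tuple(np.round(p).astype(int)),2,(0,255,0),-1)
cv2.imwrite('pics/s0o.png',cv2.resize(im[150:330,160:340],None,fx=3.3,fy=3.3))
# board corners (top board)
B=back('top',[a(148,150),a(500,148),a(503,437),a(137,437)],.044)
print(w2c(B))
print('jar',w2c([[.545,.297,.0]]),'mill',w2c([[.69,-.125,0]]))
E
```

```text
[0.53618106 0.06024086 0.16663367]
[[-1.25  1.19]
 [ 0.17 -0.47]
 [ 1.25 -0.03]
 [-0.27  0.15]
 [-0.2  -0.65]
 [-1.55 -1.45]
 [-0.29 -0.08]
 [ 0.42 -0.32]
 [ 1.81  2.03]]
[[ 0.02845132  0.14935922  0.044     ]
 [ 0.02732051  0.03046744  0.044     ]
 [-0.06751817  0.0301876   0.044     ]
 [-0.06574979  0.14994534  0.044     ]]
jar [[0.04796651 0.23201698 0.        ]] mill [[ 0.12096363 -0.20818799  0.        ]]
```

View pics/s0o.png

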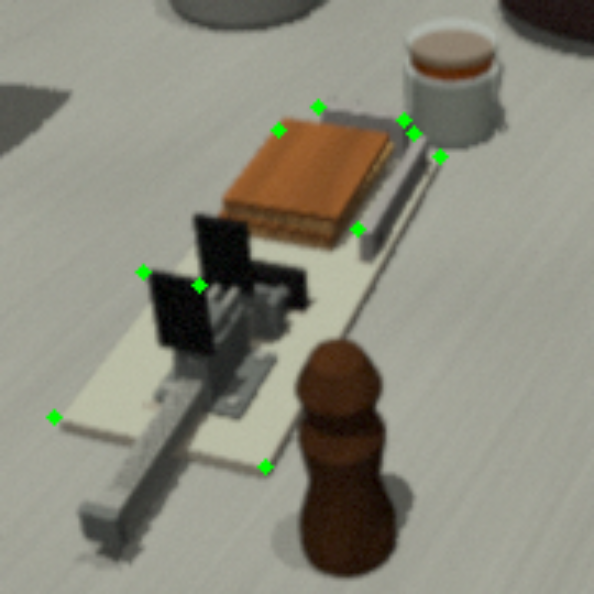

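```bash
python3 - <<'E'
from h import *
im=cv2.imread('pics/s0.png')
c=cv2.resize(im[170:310,170:310],None,fx=5.5,fy=5.5,interpolation=cv2.INTER_CUBIC)[:600];cv2.imwrite('pics/s0z.png',cv2.convertScaleAbs(cv2.resize(im[180:300,170:310],None,fx=5,fy=5,interpolation=cv2.INTER_CUBIC),alpha=1.3))
E
```

```text
(no output)
```

View pics/s0z.png

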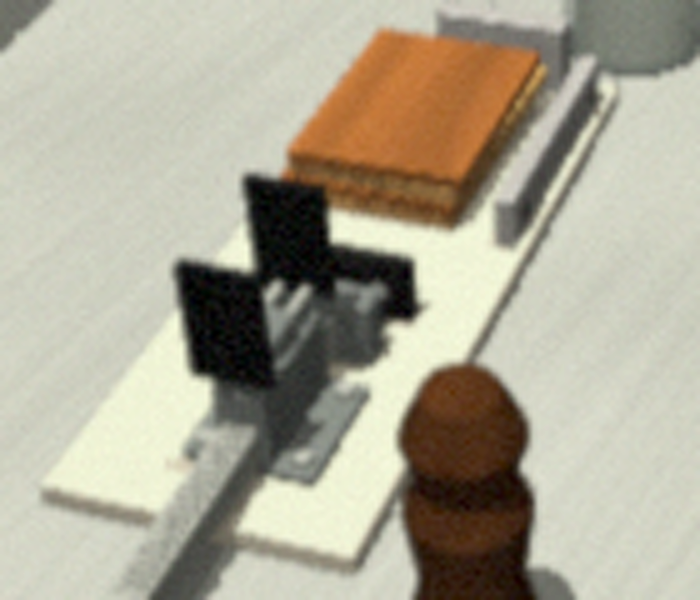

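```bash
python3 - <<'E'
from h import *
import h
from scipy.optimize import least_squares
a=lambda u,v:(165+u/5,225+v/5)
b=lambda u,v:(290+u/5,225+v/5)
s=lambda u,v:(170+u/5,180+v/5)
T=[((-.08,.18,.012),a(72,476)),((.06,-.18,.012),b(468,62)),((-.08,-.18,.012),b(493,466)),
((.045,.16,.04),a(122,103)),((.045,.025,.04),a(517,101)),((.035,.16,.052),a(120,135)),((-.035,.16,.052),a(106,341)),((0.018,-.153,.118),b(470,138)),((-.018,-.153,.118),b(472,246))]
S=[((-.08,-.18,.012),s(42,490)),((.06,-.18,.012),s(357,560)),((.06,.18,.012),s(618,90)),((-.018,-.153,.118),s(178,262)),((.018,-.153,.118),s(262,278)),((-.018,-.153,.062),s(193,377)),((.018,-.153,.062),s(272,387)),((-.018,-.093,.118),s(246,177)),((.018,-.093,.118),s(325,188)),((.045,.025,.04),s(497,203))]
f=lambda L:(np.array([p[0] for p in L]),np.array([p[1] for p in L]))
XT,UT=f(T);XS,US=f(S)
def res(P):return np.r_[(proj('top',c2w(XT,P))-UT).ravel(),(proj('scene',c2w(XS,P))-US).ravel()]
r=least_squares(res,[.55,.03,0.1],loss='soft_l1')
print(r.x);print(np.round(r.fun.reshape(-1,2) if 0 else res(r.x).reshape(-1,2),2))
rs=least_squares(lambda P:res(P)[18:],[.55,.03,0.1],loss='soft_l1');print('scene',rs.x)
rt=least_squares(lambda P:res(P)[:18],[.55,.03,0.1],loss='soft_l1');print('top',rt.x)
np.save('pose.npy',r.x); h.POSE=r.x
B=back('top',[a(148,150),a(500,148),a(503,437),a(137,437)],.044)
print(w2c(B)); print(c2w([[0,-.12,.09],[-.045,.1,.03]]))
print(env.camera_params('wrist'))
E
```

```text
[0.53785726 0.06076431 0.17356094]
[[-1.05  0.89]
 [-0.32 -2.11]
 [ 1.3  -1.84]
 [-0.58 -0.21]
 [-0.53 -1.56]
 [-1.82 -1.82]
 [-0.27 -0.47]
 [ 0.04 -2.15]
 [ 1.59  0.14]
 [-0.87 -1.39]
 [-0.32 -0.98]
 [-0.24 -1.59]
 [-1.37  0.29]
 [-0.87  0.38]
 [-0.67 -0.19]
 [ 0.16  1.24]
 [-1.29 -0.05]
 [-0.66  0.63]
 [-1.11 -1.26]]
scene [0.53987146 0.06099876 0.17075147]
top [0.53618106 0.06024086 0.16663366]
[[ 0.02774387  0.14893242  0.044     ]
 [ 0.0257895   0.03005133  0.044     ]
 [-0.06904885  0.03042847  0.044     ]
 [-0.06645092  0.15017108  0.044     ]]
[[ 0.55858017 -0.05743282  0.09      ]
 [ 0.47626425  0.15149083  0.03      ]]
{'fx': 301.73803501901506, 'fy': 301.73803501901506, 'cx': 281.57306601908107, 'cy': 208.80619941977508, 'mount': array([[-1.14713898e-03, -2.27827701e-01,  9.73700787e-01,
        -1.79227569e-01],
       [ 8.71876322e-04, -9.73701285e-01, -2.27826791e-01,
         6.65238631e-02],
       [ 9.99998962e-01,  5.87597668e-04,  1.31560828e-03,
         6.97154954e-04],
       [ 0.00000000e+00,  0.00000000e+00,  0.00000000e+00,
         1.00000000e+00]])}
```

```bash
cat >> h.py <<'E'
from scipy.spatial.transform import Rotation as Ro
def tool():
    s=env.get_state();q=np.array(s['ee_rot']);R=Ro.from_quat(q[[1,2,3,0]]).as_matrix();return s,np.array(s['position']),R
def plan(target_c, sgn=None):
    """target TCP in clamp frame, tool down, z along sgn*clamp y. Prints units."""
    s,p,R=tool()
    cy=np.array([-np.sin(POSE[2]),np.cos(POSE[2]),0]);
    if sgn is None: sgn=np.sign(R[:,2]@cy)
    x=np.array([0,0,-1.]);z=sgn*cy;y=np.cross(z,x);D=np.c_[x,y,z]
    rv=Ro.from_matrix(R.T@D).as_rotvec()
    t=c2w(target_c)[0]
    print('clock',round(s['clock'],2),'tcp_c',np.round(w2c(p)[0],4),'w',round(s['width'],4),'F',np.round(s['force'],1))
    print('sgn',sgn,'turn units',np.round(np.degrees(rv)/8,2),'shift units now-axes',np.round(R.T@(t-p)/.025,2),'in final axes',np.round(D.T@(t-p)/.025,2))
E
python3 - <<'E'
from h import *
import h
h.POSE[:]=[.538,.0608,.170];np.save('pose.npy',h.POSE)
print(np.round(tool()[2],3))
plan([-.105,.09,.10])
E
```

```text
[[-0.     0.946  0.324]
 [ 0.     0.324 -0.946]
 [-1.    -0.    -0.   ]]
clock 1.3 tcp_c [-0.449  -0.5366  0.2055] w 0.0942 F [0.1 0.1 0.4]
sgn -1.0 turn units [ 1.14 -0.    0.  ] shift units now-axes [  4.22  17.58 -22.55] in final axes [  4.22  13.76 -25.06]
```

```bash
python3 -m creep '[[0.57,0,0,0,1,-0.5,0],[0.57,0,0,0,1,-0.5,0],[0,0,0,0,1,-1,0],[0,0,0,0,1,-1,0],[0,0,0,0,1,-1,0],[0,0,0,0,1,-1,0],[0,0,0,0,1,-1,0],[0,0,0,0,1,-1,0],[0,0,0,0,1,-1,0],[0,0,0,0,1,-1,0],[0,0,0,0,1,-1,0],[0,0,0,0,1,-1,0]]' 30; python3 -c "
from h import *
plan([-.105,.09,.10])"
```

```text
clock: 2.5
position: [0.4404, -0.2118, 0.2061]
ee_rot: [0.539, 0.459, 0.535, -0.461]
force: [0.8, -0.1, 0.6]
width: 0.0939
clock 2.5 tcp_c [-0.1423 -0.2521  0.2061] w 0.0939 F [ 0.8 -0.1  0.6]
sgn -1.0 turn units [-0.12  0.04 -0.02] shift units now-axes [  4.17   1.26 -13.73] in final axes [  4.24   1.49 -13.69]
```

```bash
python3 -m creep '[[-0.12,0.04,0,0,0.15,-1,0],[0,0,0,0,0.15,-1,0],[0,0,0,0,0.15,-1,0],[0,0,0,0,0.15,-1,0],[0,0,0,0,0.15,-1,0],[0,0,0,0,0.15,-1,0],[0,0,0,0,0.15,-1,0],[0,0,0,0.3,0.1,-1,0],[0,0,0,0.5,0.1,-1,0],[0,0,0,0.5,0.1,-1,0],[0,0,0,0.5,0,-1,0],[0,0,0,0.5,0,-1,0]]'; python3 -c "
from h import *
plan([-.105,.09,.10])"
```

```text
clock: 3.7
position: [0.4274, 0.1027, 0.1513]
ee_rot: [0.546, 0.458, 0.537, -0.451]
force: [0.3, 0.6, 0.0]
width: 0.0942
clock 3.7 tcp_c [-0.1019  0.06    0.1513] w 0.0942 F [0.3 0.6 0. ]
sgn -1.0 turn units [ 0.03  0.03 -0.11] shift units now-axes [ 2.05 -0.15 -1.21] in final axes [ 2.05 -0.12 -1.2 ]
```

```bash
python3 -m creep '[[0,0,-0.1,0.6,-0.1,-0.6,0],[0,0,0,0.8,0,-0.6,0],[0,0,0,0.8,0,0,0],[0,0,0,0.8,0,0,0],[0,0,0,0,0,0,0]]'; python3 - <<'E'
from h import *
plan([-.105,.09,.016])
shot('top','t1');w=shot('wrist','w1');s=shot('scene','s1')
im=cv2.imread('pics/t1.png')
cv2.imwrite('pics/t1a.png',cv2.convertScaleAbs(cv2.resize(im[215:345,155:335],None,fx=4.4,fy=4.4,interpolation=cv2.INTER_CUBIC),alpha=1.4))
cv2.imwrite('pics/s1a.png',cv2.convertScaleAbs(cv2.resize(s[150:300,180:330],None,fx=4,fy=4,interpolation=cv2.INTER_CUBIC),alpha=1.4))
E
```

```text
clock: 4.2
position: [0.4184, 0.1365, 0.0734]
ee_rot: [0.544, 0.453, 0.542, -0.453]
force: [-0.9, 0.6, -0.7]
width: 0.094
clock 4.2 tcp_c [-0.1051  0.0948  0.0734] w 0.094 F [-0.9  0.6 -0.7]
sgn -1.0 turn units [ 0.07  0.02 -0.01] shift units now-axes [ 2.3  -0.    0.19] in final axes [2.3  0.   0.19]
```

View pics/t1a.png

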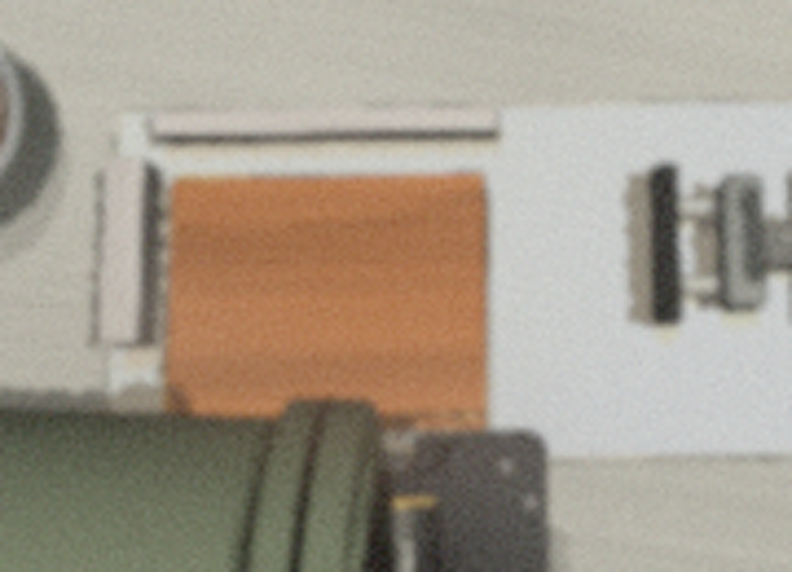

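View pics/w1.png

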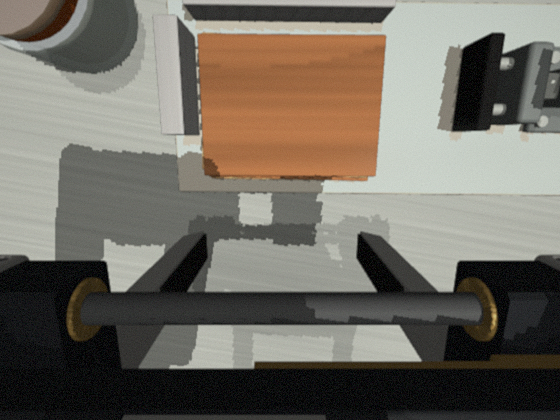

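View pics/s1a.png

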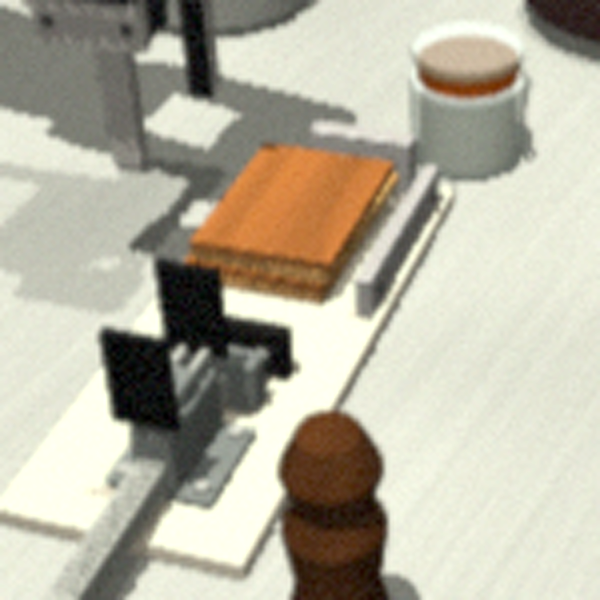

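```bash
python3 -m creep '[[0.05,0,0,0.8,0,0.1,0],[0,0,0,0.8,0,0.1,0],[0,0,0,0.5,0,0,0],[0,0,0,0,0,0,0]]'; python3 - <<'E'
from h import *
plan([-.053,.09,.016])
E
```

```text
clock: 4.75
position: [0.4312, 0.1316, 0.0298]
ee_rot: [0.548, 0.461, 0.534, -0.45]
force: [-0.1, -0.1, -0.5]
width: 0.0939
clock 4.75 tcp_c [-0.0933  0.0878  0.0298] w 0.0939 F [-0.1 -0.1 -0.5]
sgn -1.0 turn units [ 0.01  0.03 -0.17] shift units now-axes [ 0.59  1.6  -0.09] in final axes [ 0.55  1.61 -0.09]
```

```bash
python3 - <<'E'
from h import *
print(np.round(env.get_state()['joint_positions'],3)); print(np.round(tool()[2],3))
E
python3 -m creep '[[0,0,-0.15,0.3,-0.2,0,0],[0,0,0,0.2,0,0,0],[0,0,0,0,0,0,0]]'; python3 - <<'E'
from h import *
print(np.round(env.get_state()['joint_positions'],3)); print(np.round(tool()[2],3))
plan([-.053,.09,.016])
E
```

```text
[ 0.106  0.166  2.005 -0.004  0.946  1.508]
[[ 0.025  0.985  0.17 ]
 [-0.     0.17  -0.985]
 [-1.     0.024  0.005]]
clock: 5.05
position: [0.4296, 0.1307, 0.0197]
ee_rot: [0.544, 0.457, 0.537, -0.455]
force: [-0.3, -0.1, -0.1]
width: 0.094
[ 0.106  0.193  2.001 -0.006  0.939  1.509]
[[ 0.009  0.986  0.169]
 [-0.003  0.169 -0.986]
 [-1.     0.008  0.005]]
clock 5.05 tcp_c [-0.095   0.0873  0.0197] w 0.094 F [-0.3 -0.1 -0.1]
sgn -1.0 turn units [ 0.    0.04 -0.06] shift units now-axes [ 0.16  1.68 -0.11] in final axes [ 0.15  1.68 -0.11]
```

```bash
python3 -m creep '[[0,0,-0.05,0.13,0,-0.1,0],[0,0,0,0,0.3,0,0],[0,0,0,0,0.25,0,0],[0,0,0,0,0.25,0,0],[0,0,0,0,0.25,0,0],[0,0,0,0,0.2,0,0]]'; python3 - <<'E'
from h import *
plan([-.053,.09,.016])
E
```

```text
clock: 5.65
position: [0.4605, 0.1391, 0.0168]
ee_rot: [0.541, 0.453, 0.54, -0.458]
force: [-4.6, -1.7, 3.8]
width: 0.0937
clock 5.65 tcp_c [-0.0631  0.0903  0.0168] w 0.0937 F [-4.6 -1.7  3.8]
sgn -1.0 turn units [0.01 0.04 0.03] shift units now-axes [0.03 0.4  0.01] in final axes [0.03 0.4  0.01]
```

```bash
python3 -m creep '[[0,0,0,0,0.15,0,0],[0,0,0,0,0.1,0,0],[0,0,0,0,0.06,0,0],[0,0,0,0,0,0,0]]'; python3 - <<'E'
from h import *
plan([-.053,.09,.016])
w=shot('wrist','w2');im=shot('top','t2');s=shot('scene','s2')
cv2.imwrite('pics/t2a.png',cv2.convertScaleAbs(cv2.resize(im[215:345,155:335],None,fx=4.4,fy=4.4,interpolation=cv2.INTER_CUBIC),alpha=1.4))
cv2.imwrite('pics/s2a.png',cv2.convertScaleAbs(cv2.resize(s[150:300,180:330],None,fx=4,fy=4,interpolation=cv2.INTER_CUBIC),alpha=1.4))
E
```

```text
clock: 6.05
position: [0.4644, 0.1398, 0.0159]
ee_rot: [0.539, 0.45, 0.543, -0.461]
force: [-1.4, 0.4, 1.1]
width: 0.0939
clock 6.05 tcp_c [-0.0592  0.0903  0.0159] w 0.0939 F [-1.4  0.4  1.1]
sgn -1.0 turn units [0.01 0.04 0.11] shift units now-axes [-0.01  0.25  0.01] in final axes [-0.01  0.25  0.01]
```

View pics/w2.png

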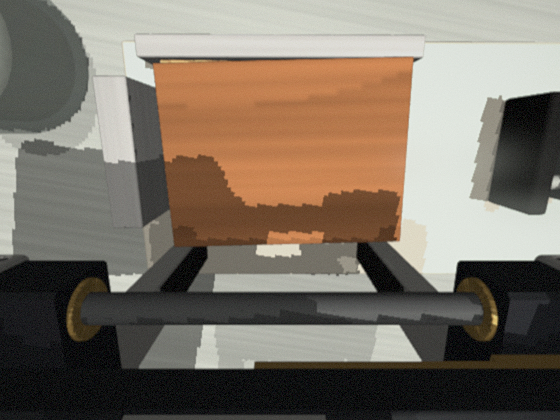

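View pics/s2a.png

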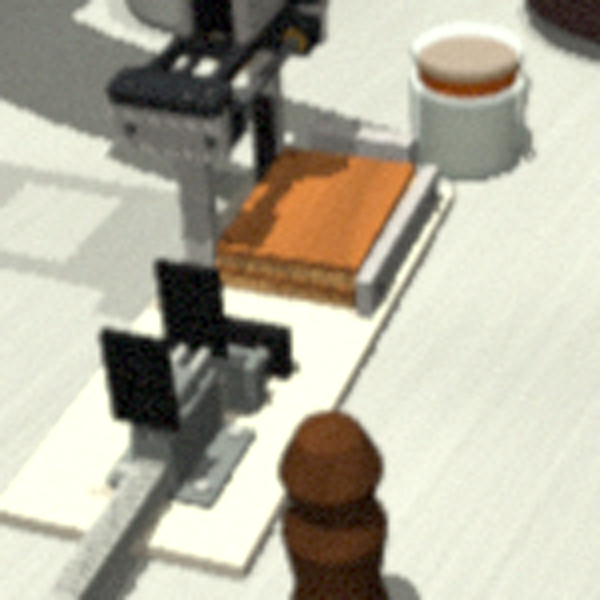

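```bash
python3 -m creep '[[0,0.04,0.1,0,0.12,0,0],[0,0,0,0,0.15,0,0],[0,0,0,0,0.15,0,0]]'; python3 - <<'E'
from h import *
plan([-.053,.09,.016])
E
python3 -m creep '[[0,0,0,0,0.15,0,0],[0,0,0,0,0.15,0,0]]'; python3 - <<'E'
from h import *
plan([-.053,.09,.016])
w=shot('wrist','w3')
cv2.imwrite('pics/w3a.png',cv2.resize(w[20:120,130:430],None,fx=2.6,fy=2.6,interpolation=cv2.INTER_CUBIC))
E
```

```text
clock: 6.5
position: [0.4674, 0.1405, 0.0145]
ee_rot: [0.537, 0.451, 0.545, -0.46]
force: [-11.3, -1.8, 9.5]
width: 0.094
clock 6.5 tcp_c [-0.0561  0.0905  0.0145] w 0.094 F [-11.3  -1.8   9.5]
sgn -1.0 turn units [ 0.01 -0.01  0.12] shift units now-axes [-0.06  0.12  0.02] in final axes [-0.06  0.12  0.02]
clock: 6.7
position: [0.4669, 0.1405, 0.0135]
ee_rot: [0.533, 0.446, 0.549, -0.464]
force: [-11.0, -2.8, 10.5]
width: 0.094
clock 6.7 tcp_c [-0.0566  0.0905  0.0135] w 0.094 F [-11.   -2.8  10.5]
sgn -1.0 turn units [ 0.01 -0.01  0.25] shift units now-axes [-0.11  0.14  0.02] in final axes [-0.1   0.14  0.02]
```

View pics/w3a.png

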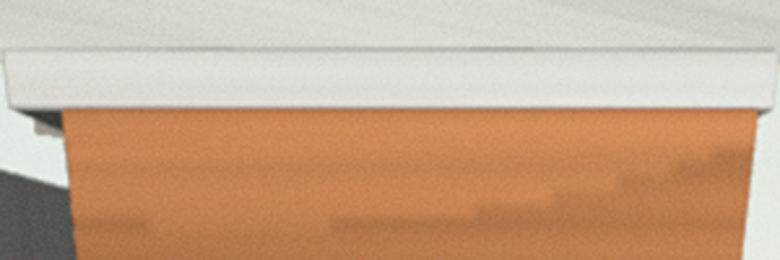

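```bash
python3 -m creep '[[0,0,0,-0.1,-0.08,0,0],[0,0,0.25,-0.05,0,0,0],[0,0,0.1,0,0.1,0,0],[0,0,0.1,0,0.12,0,0],[0,0,0.15,0,0.15,0,0],[0,0,0.15,0,0.15,0,0]]'; python3 - <<'E'
from h import *
plan([-.053,.09,.016])
E
```

```text
clock: 7.35
position: [0.4681, 0.1407, 0.016]
ee_rot: [0.551, 0.47, 0.53, -0.441]
force: [-9.6, -2.3, 7.7]
width: 0.0938
clock 7.35 tcp_c [-0.0554  0.0906  0.016 ] w 0.0938 F [-9.6 -2.3  7.7]
sgn -1.0 turn units [ 0.01 -0.02 -0.36] shift units now-axes [0.   0.1  0.02] in final axes [-0.    0.1   0.02]
```

```bash
python3 -m creep '[[0,0,-0.15,0,-0.2,0,0],[0,0,-0.1,0,-0.5,0,0],[0,0,-0.1,-0.2,-0.6,0,0],[0,0,0,-0.8,-0.2,0,0],[0,0,0,-0.8,0,0,0],[0,0,0,0,0,0,0]]'; python3 - <<'E'
from h import *
plan([-.0,-.12,.17])
w=shot('wrist','w4');s=shot('scene','s4')
cv2.imwrite('pics/s4a.png',cv2.convertScaleAbs(cv2.resize(s[180:280,210:310],None,fx=6,fy=6,interpolation=cv2.INTER_CUBIC),alpha=1.4))
E
```

```text
clock: 7.95
position: [0.4304, 0.1339, 0.0626]
ee_rot: [0.541, 0.457, 0.54, -0.454]
force: [-0.0, -0.2, -0.2]
width: 0.0943
clock 7.95 tcp_c [-0.0936  0.0903  0.0626] w 0.0943 F [-0.  -0.2 -0.2]
sgn -1.0 turn units [ 0.   -0.02 -0.03] shift units now-axes [-4.3   3.76  8.4 ] in final axes [-4.3   3.75  8.41]
```

View pics/w4.png

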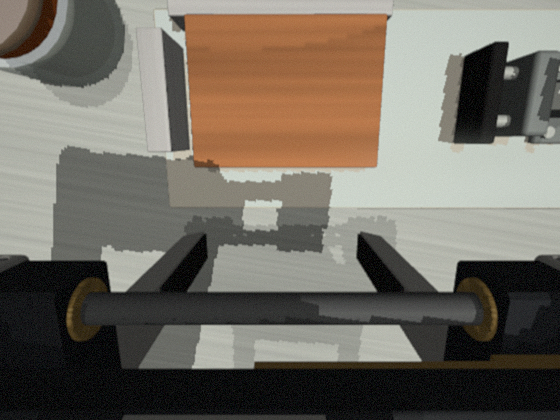

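View pics/s4a.png

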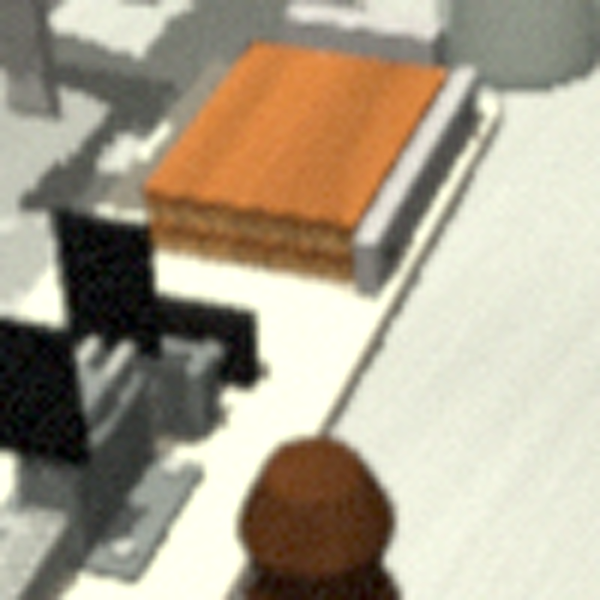

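```bash
python3 -m creep '[[0,0,0,-1,0,0,0],[0,0,0,-1,0,0.3,0],[0,0,0,-1,0.3,0.8,0],[0,0,0,-0.8,0.5,1,0],[0,0,0,-0.4,0.5,1,0],[0,0,0,0,0.5,1,0],[0,0,0,0,0.5,1,0],[0,0,0,0,0.5,1,0],[0,0,0,0,0.5,1,0],[0,0,0,0,0.4,0.7,0],[0,0,0,0,0,0,0]]'; python3 - <<'E'
from h import *
plan([-.0,-.12,.14])
E
```

```text
clock: 9.15
position: [0.5497, -0.0497, 0.1527]
ee_rot: [0.535, 0.451, 0.548, -0.459]
force: [-0.6, 0.6, -1.2]
width: 0.0943
clock 9.15 tcp_c [-0.0072 -0.1109  0.1527] w 0.0943 F [-0.6  0.6 -1.2]
sgn -1.0 turn units [ 0.02 -0.05  0.15] shift units now-axes [0.5  0.3  0.37] in final axes [0.51 0.29 0.37]
```

```bash
python3 -m creep '[[0,-0.05,0.15,0.1,0.3,0.37,0],[0,0,0,0,0,0,0]]'; python3 - <<'E'
from h import *
plan([-.0,-.12,.073])
w=shot('wrist','w5');s=shot('scene','s5');t=shot('top','t5')
for q in('trigger_grip','handle_grip'):
  for c in('wrist','scene'):
    for b in env.boxes_of(c,q)[:2]: print(q,c,np.round(w2c(b['position'])[0],4),round(b['p'],2))
cv2.imwrite('pics/s5a.png',cv2.convertScaleAbs(cv2.resize(s[150:300,160:310],None,fx=4,fy=4,interpolation=cv2.INTER_CUBIC),alpha=1.4))
E
```

```text
clock: 9.35
position: [0.5574, -0.0569, 0.1474]
ee_rot: [0.54, 0.455, 0.542, -0.455]
force: [-0.3, 0.5, 0.6]
width: 0.0941
clock 9.35 tcp_c [-0.0008 -0.1193  0.1474] w 0.0941 F [-0.3  0.5  0.6]
sgn -1.0 turn units [ 0.02 -0.01  0.01] shift units now-axes [2.98 0.04 0.03] in final axes [2.98 0.03 0.03]
trigger_grip wrist [-0.0009 -0.1478  0.1014] 0.87
trigger_grip scene [ 0.0025 -0.1567  0.09  ] 0.78
handle_grip wrist [ 0.0003 -0.0932  0.0996] 0.56
handle_grip scene [ 0.001  -0.092   0.0919] 0.87
handle_grip scene [0.0022 0.0729 0.047 ] 0.15
```

View pics/w5.png

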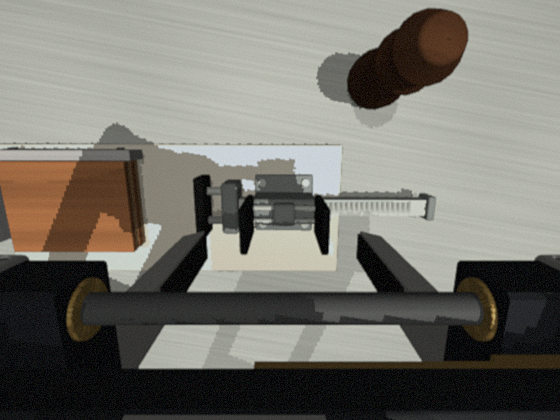

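View pics/s5a.png

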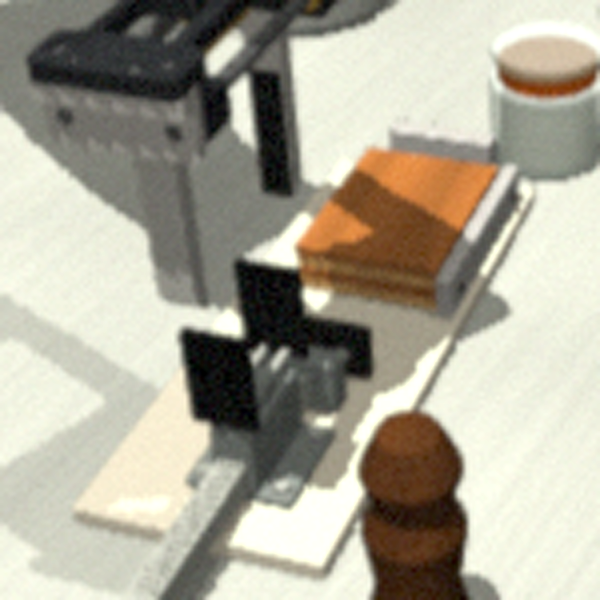

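```bash
cat >> h.py <<'E'
def projw(Xc,st=None):
    s,p,R=tool(); c=env.camera_params('wrist');M=np.array(c['mount'])
    t=(c2w(Xc)-p)@R; k=(t-M[:3,3])@M[:3,:3]
    return np.c_[c['fx']*k[:,0]/k[:,2]+c['cx'],c['fy']*k[:,1]/k[:,2]+c['cy']]
E
python3 - <<'E'
from h import *
P=[[x,y,z] for y in(-.087,-.153) for x in(.018,-.018) for z in(.118,.062)]+[[.06,-.18,.012],[-.08,-.18,.012],[.025,-.055,.046],[-.0,-.278,.04]]
u=projw(P);w=cv2.imread('pics/w5.png')
for a in u: cv2.circle(w,tuple(np.round(a*1).astype(int)),1,(0,255,0),-1)
cv2.imwrite('pics/w5o.png',cv2.resize(w[130:290,180:450],None,fx=2.9,fy=2.9,interpolation=cv2.INTER_NEAREST))
E
```

```text
(no output)
```

View pics/w5o.png

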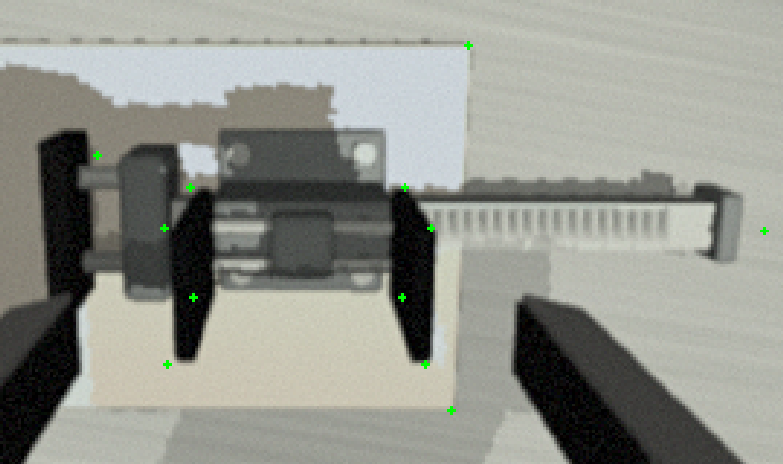

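```bash
python3 -m creep '[[0,0,0,0.6,0.03,0.08,0],[0,0,0,0.6,0,0,0],[0,0,0,0.6,0,0,0],[0,0,0,0.5,0,0,0],[0,0,0,0.4,0,0,0],[0,0,0,0,0,0,0]]'; python3 - <<'E'
from h import *
plan([-.0,-.1213,.073])
E
```

```text
clock: 10.3
position: [0.5586, -0.0576, 0.0762]
ee_rot: [0.541, 0.455, 0.542, -0.454]
force: [0.3, 0.8, 0.3]
width: 0.0942
clock 10.3 tcp_c [ 0.0003 -0.1201  0.0762] w 0.0942 F [0.3 0.8 0.3]
sgn -1.0 turn units [ 0.03 -0.01  0.  ] shift units now-axes [ 0.13 -0.01  0.05] in final axes [ 0.13 -0.01  0.05]
```

```bash
python3 -m creep '[[0,0,0,0.1,0,0.05,70],[0,0,0,0,0,0,70],[0,0,0,0,0,0,70],[0,0,0,0,0,0,70]]' 30; python3 -m creep '[[0,0,0,0,0,0,162],[0,0,0,0,0,0,162],[0,0,0,0,0,0,162],[0,0,0,0,0,0,162]]' 30;  python3 - <<'E'
from h import *
plan([-.0,-.1213,.073])
w=shot('wrist','w6');s=shot('scene','s6')
cv2.imwrite('pics/s6a.png',cv2.convertScaleAbs(cv2.resize(s[150:300,160:310],None,fx=4,fy=4,interpolation=cv2.INTER_CUBIC),alpha=1.4))
E
```

```text
clock: 10.7
position: [0.5601, -0.0593, 0.0745]
ee_rot: [0.542, 0.455, 0.541, -0.454]
force: [0.5, -0.6, 0.9]
width: 0.0687
clock: 11.1
position: [0.5606, -0.0615, 0.0746]
ee_rot: [0.543, 0.455, 0.54, -0.455]
force: [-0.9, 8.0, 0.7]
width: 0.0401
clock 11.1 tcp_c [ 0.0015 -0.1243  0.0746] w 0.0401 F [-0.9  8.   0.7]
sgn -1.0 turn units [ 0.02  0.02 -0.02] shift units now-axes [ 0.06 -0.06 -0.12] in final axes [ 0.06 -0.06 -0.12]
```

View pics/w6.png

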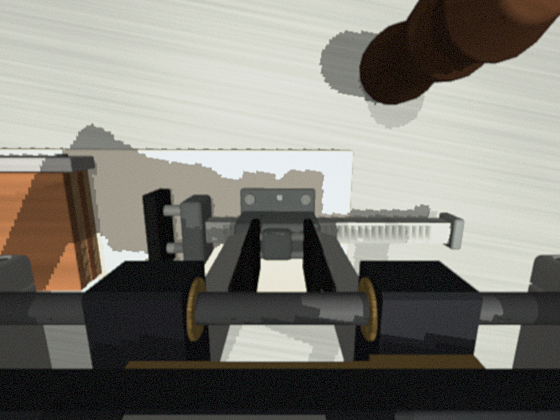

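```bash
python3 -m creep '[[0,0,0,0,0,-0.1,160],[0,0,0,0,0,-0.1,160],[0,0,0,0,0,0,160]]' 30;  python3 - <<'E'
from h import *
plan([-.0,-.120,.073])
w=shot('wrist','w7')
E
python3 -m creep '[[0,0,0,0,0,0,76],[0,0,0,0,0,0,76],[0,0,0,0,0,0,76],[0,0,0,0,0,0,76]]' 30;  python3 - <<'E'
from h import *
plan([-.0,-.120,.073])
w=shot('wrist','w8')
a=cv2.imread('pics/w7.png')[150:300,100:500];cv2.imwrite('pics/w78.png',cv2.resize(np.vstack([a,w[150:300,100:500]]),None,fx=2,fy=2))
E
```

```text
clock: 11.5
position: [0.5599, -0.0581, 0.0745]
ee_rot: [0.544, 0.454, 0.539, -0.455]
force: [0.4, 0.2, -0.3]
width: 0.0355
clock 11.5 tcp_c [ 0.0015 -0.1208  0.0745] w 0.0355 F [ 0.4  0.2 -0.3]
sgn -1.0 turn units [ 0.03  0.05 -0.02] shift units now-axes [ 0.06 -0.06 -0.03] in final axes [ 0.06 -0.06 -0.03]
clock: 11.95
position: [0.5596, -0.0559, 0.0746]
ee_rot: [0.544, 0.454, 0.54, -0.455]
force: [-0.4, -4.1, -1.9]
width: 0.0635
clock 11.95 tcp_c [ 0.0015 -0.1186  0.0746] w 0.0635 F [-0.4 -4.1 -1.9]
sgn -1.0 turn units [ 0.03  0.03 -0.02] shift units now-axes [ 0.06 -0.06  0.05] in final axes [ 0.06 -0.06  0.06]
```

View pics/w78.png

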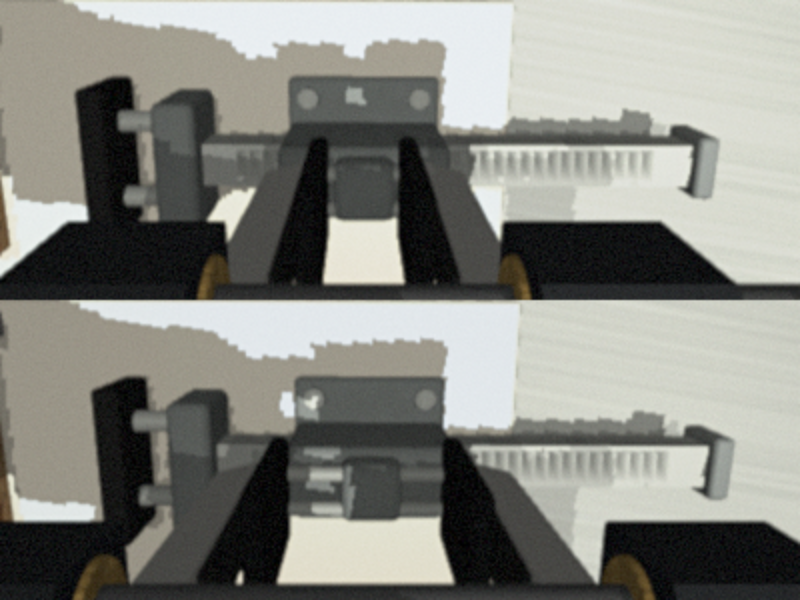

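```bash
python3 -m creep '[[0,0,0,0,0,0.05,60],[0,0,0,0,0,0,60],[0,0,0,0,0,0,60],[0,0,0,0.05,-0.05,0,160],[0,0,0,0,0,0,160],[0,0,0,0,0,0,160],[0,0,0,0,0,0,160],[0,0,0,0,0,-0.05,160],[0,0,0,0,0,0,160]]' 30;  python3 - <<'E'
from h import *
plan([-.0,-.120,.073])
w=shot('wrist','w9')
print(projw([[0,-.278+t,.04] for t in(0,.02,.04)]))
cv2.imwrite('pics/w9a.png',cv2.resize(w[150:300,100:500],None,fx=2,fy=2))
E
```

```text
clock: 12.9
position: [0.5598, -0.0591, 0.0746]
ee_rot: [0.545, 0.454, 0.538, -0.455]
force: [-0.0, 0.4, 0.2]
width: 0.0354
clock 12.9 tcp_c [ 0.0012 -0.1219  0.0746] w 0.0354 F [-0.   0.4  0.2]
sgn -1.0 turn units [ 0.03  0.06 -0.04] shift units now-axes [ 0.06 -0.05 -0.08] in final axes [ 0.06 -0.05 -0.08]
[[489.03602223 233.03229769]
 [462.43769157 232.97001513]
 [435.78666115 232.90760917]]
```

View pics/w9a.png

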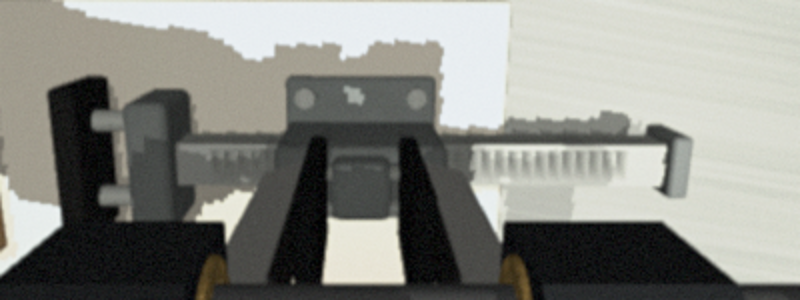

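```bash
python3 -m creep '[[0,-0.03,0,0,0,0,60],[0,0,0,0,0,0,60],[0,0,0,0,0,0,60],[0,0,0,0,0,0,60],[0,0,0,0.03,-0.03,-0.05,160],[0,0,0,0,0,0,160],[0,0,0,0,0,0,160],[0,0,0,0,0,-0.05,160],[0,0,0,0,0,0,160]]' 30;  python3 -m creep '[[0,0,0,0,0,0,60],[0,0,0,0,0,0,60],[0,0,0,0,0,0,60],[0,0,0,0,0,0,60],[0,0,0,0,0,-0.05,160],[0,0,0,0,0,0,160],[0,0,0,0,0,0,160],[0,0,0,0,0,-0.05,160],[0,0,0,0,0,0,160]]' 30; python3 - <<'E'
from h import *
plan([-.0,-.120,.073])
w=shot('wrist','w10')
print(projw([[0,-.278+t,.04] for t in(0,.02,.04)]))
cv2.imwrite('pics/w10a.png',cv2.resize(w[150:300,100:500],None,fx=2,fy=2))
E
```

```text
clock: 13.85
position: [0.5599, -0.0594, 0.0745]
ee_rot: [0.549, 0.452, 0.535, -0.457]
force: [-0.1, 6.9, 2.7]
width: 0.036
clock: 14.75
position: [0.5598, -0.0596, 0.0744]
ee_rot: [0.55, 0.451, 0.534, -0.458]
force: [0.0, 7.7, 3.5]
width: 0.0356
clock 14.75 tcp_c [ 0.0011 -0.1223  0.0744] w 0.0356 F [0.  7.7 3.5]
sgn -1.0 turn units [ 0.03  0.17 -0.05] shift units now-axes [ 0.05 -0.04 -0.09] in final axes [ 0.06 -0.04 -0.09]
[[486.16013004 232.20741348]
 [460.02844408 232.24871947]
 [433.78034271 232.29020949]]
```

View pics/w10a.png

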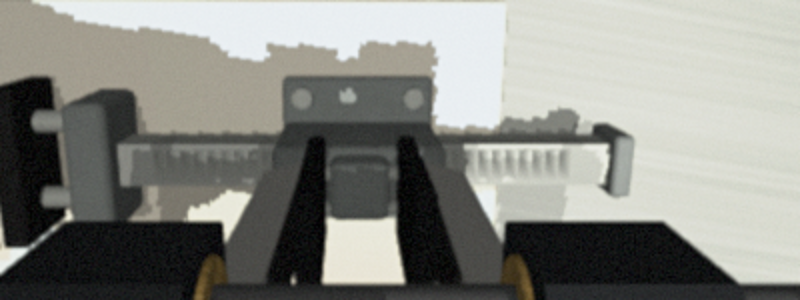

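```bash
python3 -m creep '[[0,0.1,0,0,0,0,60],[0,0.07,0,0,0,0,60],[0,0,0,0,0,0,60],[0,0,0,0,0,0,60],[0,0.05,0,0.03,-0.03,-0.1,160],[0,0,0,0,0,0,160],[0,0,0,0,0,-0.05,160],[0,0,0,0,0,-0.05,160],[0,0,0,0,0,0,160]]' 30; python3 - <<'E'
from h import *
plan([-.0,-.120,.073])
w=shot('wrist','w11')
print(projw([[0,-.278+t,.04] for t in(0,.02,.04,.06)]))
cv2.imwrite('pics/w11a.png',cv2.resize(w[150:300,50:450],None,fx=2,fy=2))
E
```

```text
clock: 15.7
position: [0.5598, -0.0594, 0.0736]
ee_rot: [0.544, 0.457, 0.54, -0.452]
force: [1.1, 9.1, 4.0]
width: 0.036
clock 15.7 tcp_c [ 0.0011 -0.1221  0.0736] w 0.036 F [1.1 9.1 4. ]
sgn -1.0 turn units [ 0.04 -0.01 -0.07] shift units now-axes [ 0.02 -0.05 -0.08] in final axes [ 0.02 -0.05 -0.08]
[[491.68707364 234.25792108]
 [464.65281164 234.09895845]
 [437.60993357 233.93994517]
 [410.5584353  233.78088119]]
```

View pics/w11a.png

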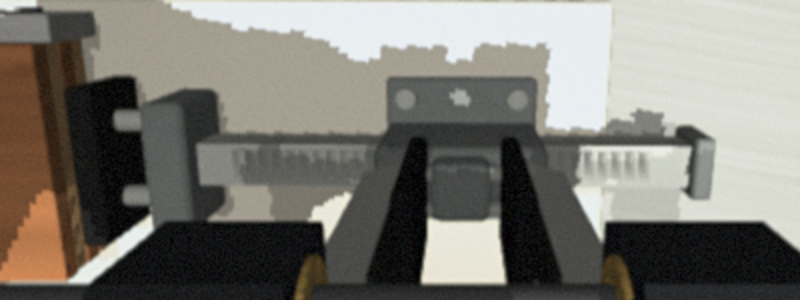

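```bash
python3 -m creep '[[0,0,0,0,0,0,60],[0,0,0,0,0,0,60],[0,0,0,0,0,0,60],[0,0,0,0,0,0,60],[0,0.03,0,0,-0.03,-0.1,160],[0,0,0,0,0,-0.05,160],[0,0,0,0,0,-0.05,160],[0,0,0,0,0,-0.05,160],[0,0,0,0,0,0,160]]' 30; python3 - <<'E'
from h import *
plan([-.0,-.120,.073])
w=shot('wrist','w12');s=shot('scene','s12')
print(projw([[0,-.278+t,.04] for t in(0,.02,.04,.06)]))
cv2.imwrite('pics/w12a.png',cv2.resize(w[150:300,30:430],None,fx=2,fy=2))
cv2.imwrite('pics/s12a.png',cv2.convertScaleAbs(cv2.resize(s[150:300,190:340],None,fx=4,fy=4,interpolation=cv2.INTER_CUBIC),alpha=1.4))
E
```

```text
clock: 16.65
position: [0.5597, -0.0594, 0.0734]
ee_rot: [0.547, 0.456, 0.537, -0.452]
force: [0.5, 5.0, 1.5]
width: 0.0362
clock 16.65 tcp_c [ 0.0011 -0.1221  0.0734] w 0.0362 F [0.5 5.  1.5]
sgn -1.0 turn units [ 0.04  0.04 -0.09] shift units now-axes [ 0.01 -0.04 -0.08] in final axes [ 0.01 -0.04 -0.08]
[[490.50655581 234.16762213]
 [463.69875321 234.04385366]
 [436.8477713  233.91988584]
 [409.9535057  233.79571819]]
```

View pics/w12a.png

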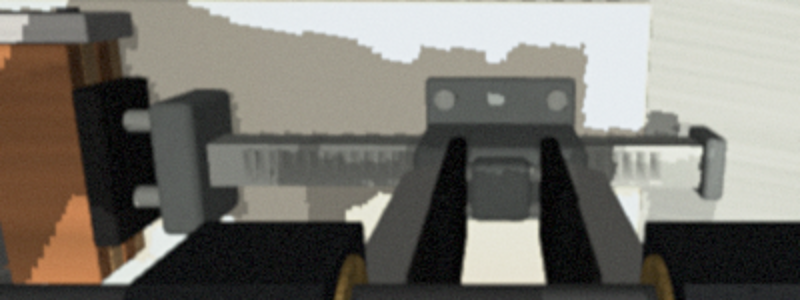

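View pics/s12a.png

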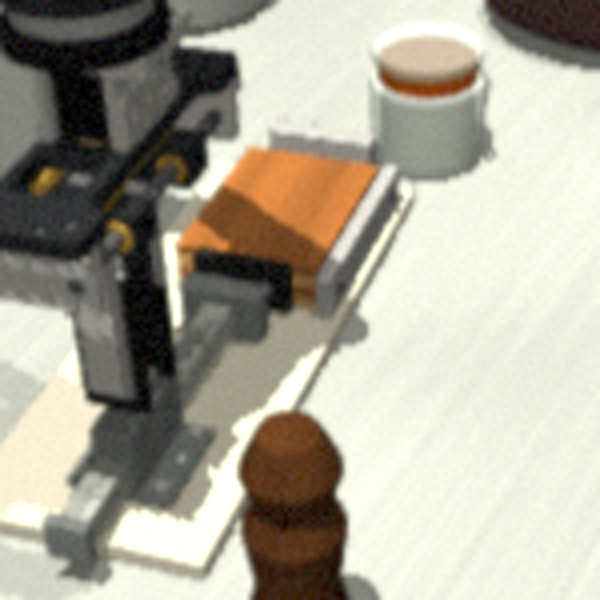

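```bash
python3 -m creep '[[0,0,0,0,0,0,60],[0,0,0,0,0,0,60],[0,0,0,0,0,0,60],[0,0,0,0,0,0,60],[0,0.03,0,0,-0.03,-0.1,160],[0,0,0,0,0,-0.05,160],[0,0,0,0,0,-0.05,160],[0,0,0,0,0,-0.05,160],[0,0,0,0,0,0,160]]' 30; python3 - <<'E'
from h import *
plan([-.0,-.120,.073])
w=shot('wrist','w13');s=shot('scene','s13')
print(projw([[0,-.278+t,.04] for t in(0,.02,.04,.06,.08)]))
cv2.imwrite('pics/w13a.png',cv2.resize(w[150:300,30:430],None,fx=2,fy=2))
cv2.imwrite('pics/s13a.png',cv2.convertScaleAbs(cv2.resize(s[180:280,220:320],None,fx=6,fy=6,interpolation=cv2.INTER_CUBIC),alpha=1.4))
E
```

```text
clock: 17.65
position: [0.5597, -0.0596, 0.0733]
ee_rot: [0.55, 0.454, 0.535, -0.453]
force: [0.9, 9.4, 3.1]
width: 0.0362
clock 17.65 tcp_c [ 0.001  -0.1223  0.0733] w 0.0362 F [0.9 9.4 3.1]
sgn -1.0 turn units [ 0.06  0.11 -0.11] shift units now-axes [ 0.01 -0.04 -0.09] in final axes [ 0.01 -0.04 -0.09]
[[488.63985082 234.0507172 ]
 [462.13945533 233.9395641 ]
 [435.55441447 233.82805598]
 [408.88432205 233.71619111]
 [382.12876926 233.60396779]]
```

View pics/w13a.png

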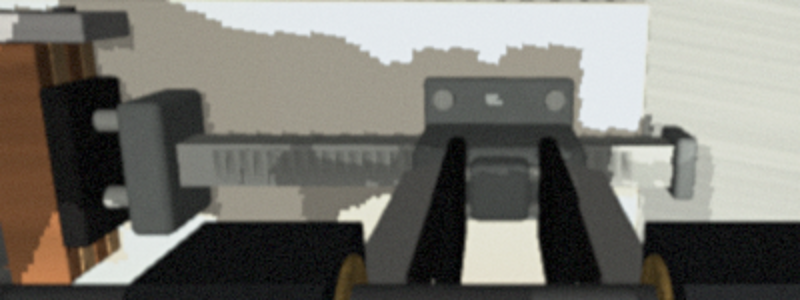

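View pics/s13a.png

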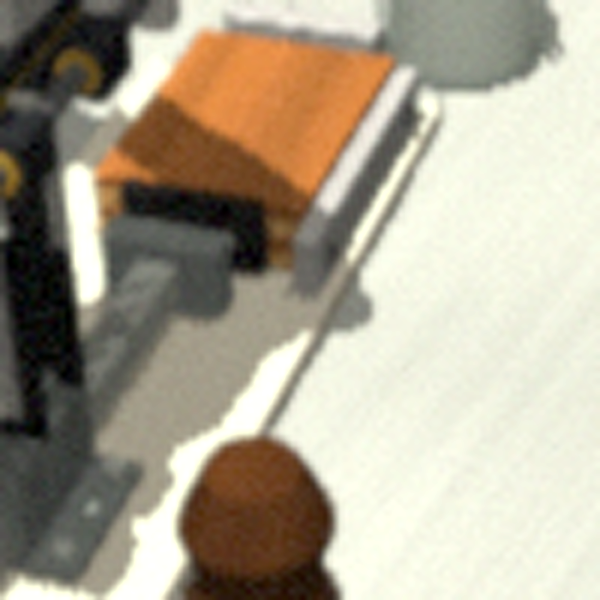

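```bash
python3 -m creep '[[0,0.05,0.05,0,0,0,60],[0,0.05,0.05,0,0,0,60],[0,0,0,0,0,0,60],[0,0,0,0,0,0,60],[0,0.03,0,0,-0.03,-0.1,140],[0,0,0,0,0,-0.05,140],[0,0,0,0,0,-0.05,140],[0,0,0,0,0,-0.03,140],[0,0,0,0,0,0,140]]' 30; python3 - <<'E'
from h import *
plan([-.0,-.120,.073])
w=shot('wrist','w14');s=shot('scene','s14')
print(projw([[0,-.278+t,.04] for t in(0,.06,.08,.09)]))
cv2.imwrite('pics/w14a.png',cv2.resize(w[150:300,30:430],None,fx=2,fy=2))
cv2.imwrite('pics/s14a.png',cv2.convertScaleAbs(cv2.resize(s[180:280,220:320],None,fx=6,fy=6,interpolation=cv2.INTER_CUBIC),alpha=1.4))
E
```

```text
clock: 18.65
position: [0.5602, -0.0627, 0.073]
ee_rot: [0.554, 0.459, 0.532, -0.447]
force: [2.0, 3.3, 0.4]
width: 0.0424
clock 18.65 tcp_c [ 0.001  -0.1254  0.073 ] w 0.0424 F [2.  3.3 0.4]
sgn -1.0 turn units [ 0.07  0.09 -0.24] shift units now-axes [-0.01 -0.04 -0.22] in final axes [-0.   -0.04 -0.22]
[[484.85566824 235.56267598]
 [404.83950322 235.00138579]
 [378.01165301 234.81319621]
 [364.5683242  234.71889515]]
```

View pics/w14a.png

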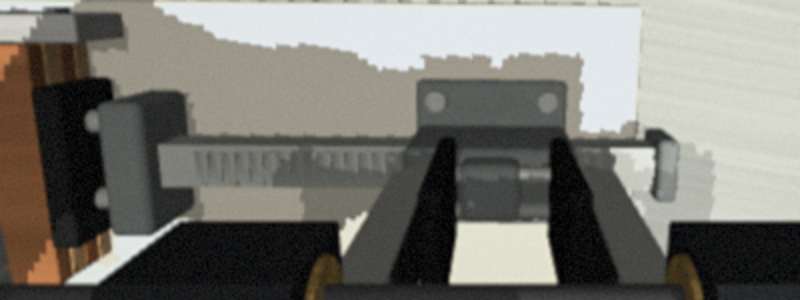

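View pics/s14a.png

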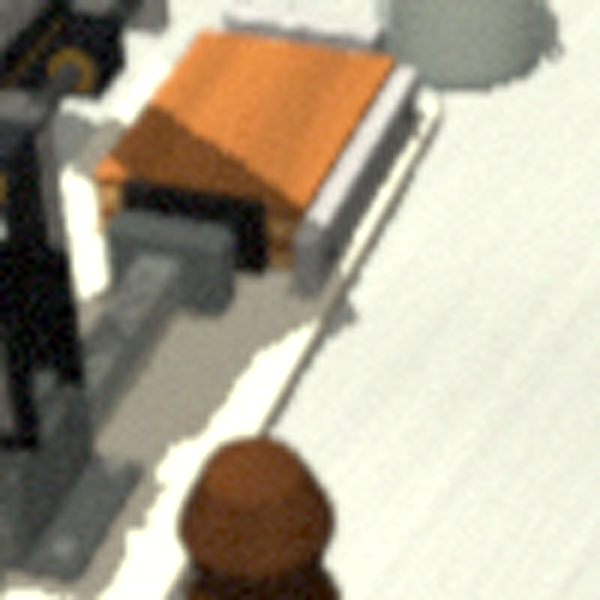

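```bash
cat >> h.py <<'E'
def backw(uv,z):
    s,p,R=tool(); c=env.camera_params('wrist');M=np.array(c['mount'])
    uv=np.atleast_2d(uv).astype(float)
    d=np.c_[(uv[:,0]-c['cx'])/c['fx'],(uv[:,1]-c['cy'])/c['fy'],np.ones(len(uv))]@M[:3,:3].T@R.T
    C=p+R@M[:3,3]
    return w2c(C+d*((z-C[2])/d[:,2])[:,None])
E
python3 - <<'E'
from h import *
w=cv2.imread('pics/w14.png');a=cv2.imread('pics/w12.png')
cv2.imwrite('pics/w14z.png',np.vstack([cv2.convertScaleAbs(cv2.resize(i[180:280,30:140],None,fx=5.5,fy=5.5,interpolation=cv2.INTER_CUBIC)[:290+ 0],alpha=1.8) for i in (w,a)]))
# front-lower etc
print(backw([[30+677/2,150+75]],.04))
E
```

```text
[[ 0.00743028 -0.19041777  0.04      ]]
```

View pics/w14z.png

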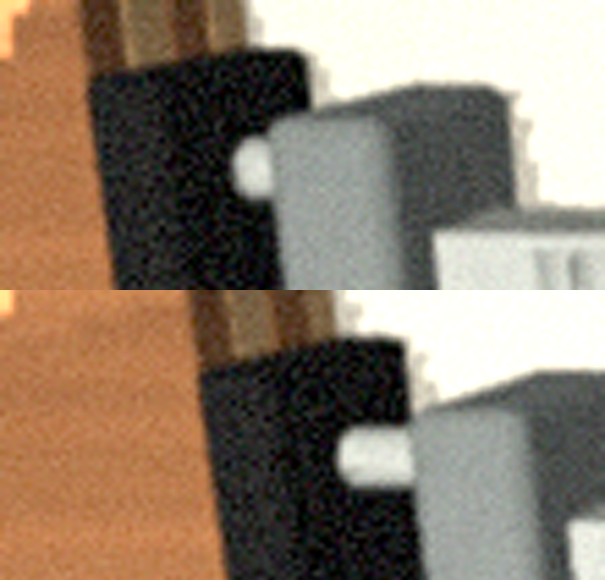

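```bash
python3 -m creep '[[0,0,-0.1,0,0,-0.08,140],[0,0,-0.1,0,0,-0.06,140]]' 30; python3 - <<'E'
from h import *
plan([-.0,-.120,.073])
w=shot('wrist','w15');s=shot('scene','s15')
print(projw([[0,-.278+t,.04] for t in(0,.06,.08,.09)]))
cv2.imwrite('pics/w15a.png',cv2.convertScaleAbs(cv2.resize(w[180:280,30:140],None,fx=5.5,fy=5.5,interpolation=cv2.INTER_CUBIC),alpha=1.8))
cv2.imwrite('pics/s15a.png',cv2.convertScaleAbs(cv2.resize(s[180:280,220:320],None,fx=6,fy=6,interpolation=cv2.INTER_CUBIC),alpha=1.4))
E
```

```text
clock: 18.95
position: [0.5593, -0.0625, 0.073]
ee_rot: [0.549, 0.449, 0.537, -0.457]
force: [0.8, -5.7, -2.1]
width: 0.0425
clock 18.95 tcp_c [ 1.000e-04 -1.251e-01  7.300e-02] w 0.0425 F [ 0.8 -5.7 -2.1]
sgn -1.0 turn units [ 0.07  0.14 -0.02] shift units now-axes [-0.01 -0.   -0.21] in final axes [-0.   -0.   -0.21]
[[484.34564826 232.46744996]
 [404.71995    232.11763698]
 [377.96418314 232.00009308]
 [364.5458357  231.94114337]]
```

View pics/w15a.png

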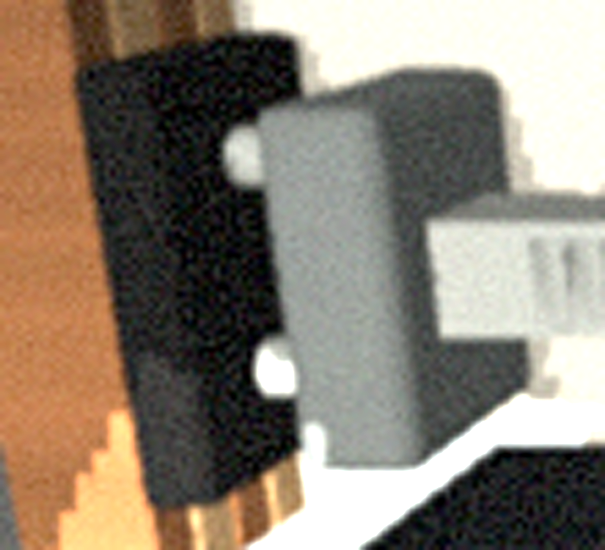

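View pics/s15a.png

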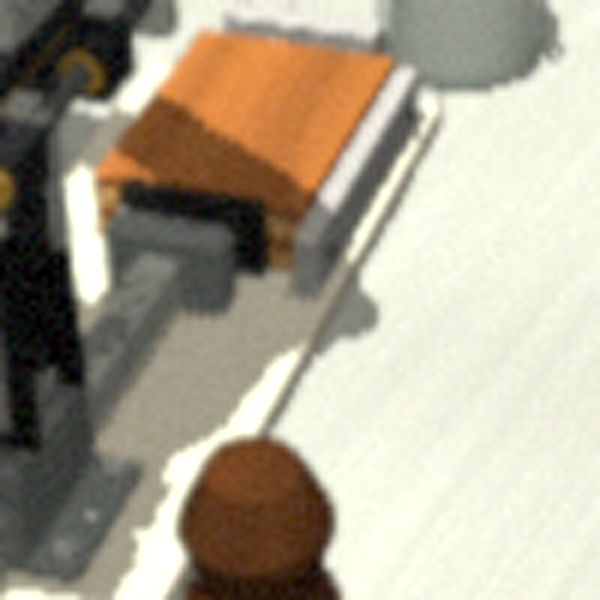

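```bash
python3 -m creep '[[0,0.1,0,0,0,-0.08,147],[0,0.05,0,0,0,-0.08,147],[0,0,0,0,0,-0.05,147],[0,0,0,0,0,-0.05,147]]' 30; python3 - <<'E'
from h import *
plan([-.0,-.120,.073])
w=shot('wrist','w16');s=shot('scene','s16')
cv2.imwrite('pics/w16a.png',cv2.convertScaleAbs(cv2.resize(w[180:280,30:140],None,fx=5.5,fy=5.5,interpolation=cv2.INTER_CUBIC),alpha=1.8))
cv2.imwrite('pics/w16b.png',cv2.resize(w[150:300,30:430],None,fx=2,fy=2))
print(projw([[0,-.278+t,.04] for t in(0,.06,.08,.09)]))
E
```

```text
clock: 19.45
position: [0.559, -0.0616, 0.0732]
ee_rot: [0.545, 0.451, 0.54, -0.455]
force: [2.9, -5.3, -2.4]
width: 0.0396
clock 19.45 tcp_c [ 0.     -0.1242  0.0732] w 0.0396 F [ 2.9 -5.3 -2.4]
sgn -1.0 turn units [ 0.07  0.06 -0.01] shift units now-axes [ 0.01  0.   -0.17] in final axes [ 0.01 -0.   -0.17]
[[487.4603319  232.92681638]
 [406.98285871 232.28023075]
 [380.04400465 232.06379409]
 [366.55328405 231.95540467]]
```

View pics/w16a.png

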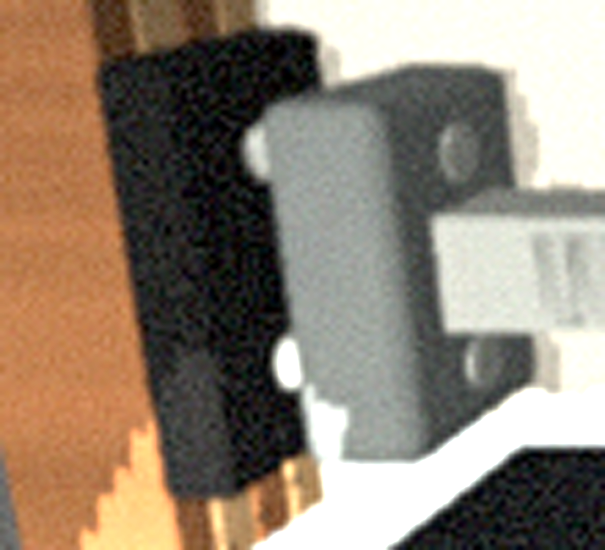

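View pics/w16b.png

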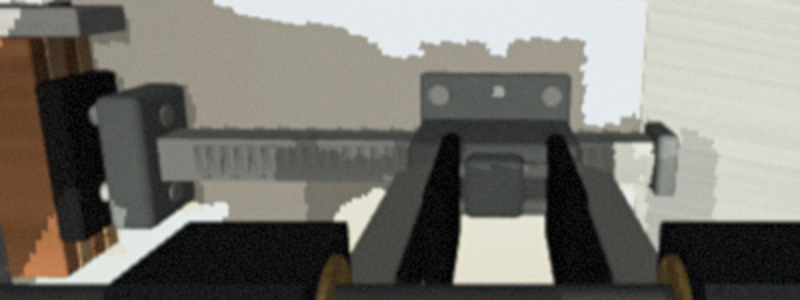

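```bash
python3 - <<'E'
from h import *
plan([-.0,-.120,.073])
t=shot('top','t16');s=shot('scene','s17')
o=np.hstack([cv2.resize(i,None,fx=4,fy=4,interpolation=cv2.INTER_CUBIC) for i in (t[215:345,160:260],s[175:305,220:320])])
cv2.imwrite('pics/o16.png',cv2.convertScaleAbs(o,alpha=1.4))
plan([-.0,-.120,.073])
E
```

```text
clock 19.55 tcp_c [-0.     -0.1241  0.0732] w 0.0399 F [ 2.2 -5.4 -2.5]
sgn -1.0 turn units [ 0.08  0.06 -0.01] shift units now-axes [ 0.01  0.   -0.16] in final axes [ 0.01  0.   -0.16]
clock 19.65 tcp_c [-0.     -0.1241  0.0732] w 0.0398 F [ 2.9 -5.1 -2.6]
sgn -1.0 turn units [ 0.07  0.06 -0.01] shift units now-axes [ 0.01  0.   -0.16] in final axes [ 0.01  0.   -0.16]
```

View pics/o16.png

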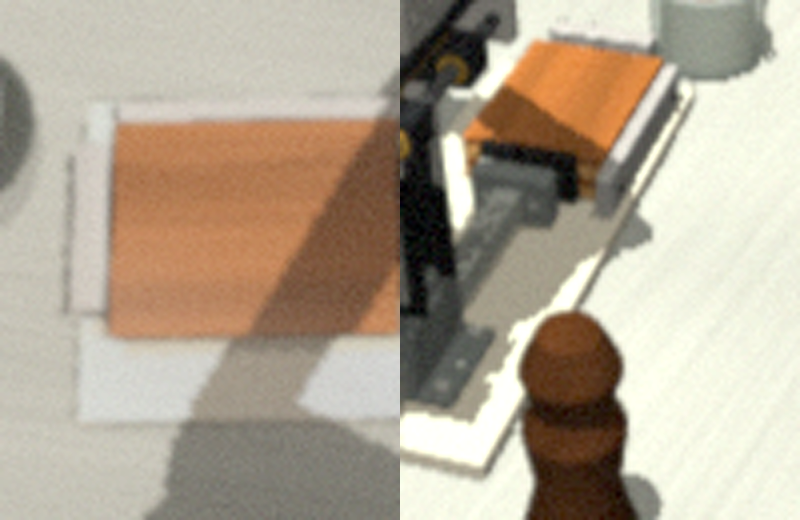

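View pics/w16.png

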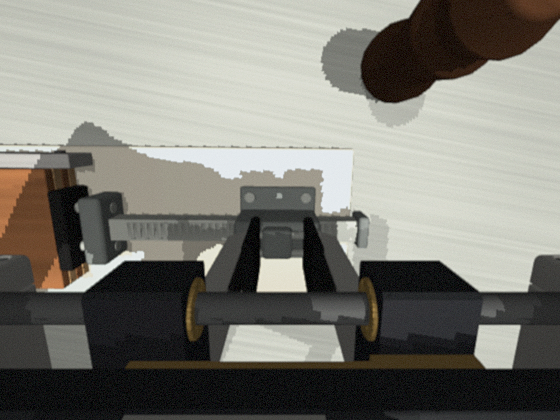

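The top view shows the stack tight against both the fence and the end stop. The pad gap is about half closed and the readings are steady, so I'm handing in.

```bash
python3 - <<'E'
from h import *
env.close_job()
plan([-.0,-.120,.073])
E
```

```text
the job is handed in; nothing more can be done
the job is handed in; nothing more can be done
```

I pushed the four boards square and flush against the far fence with the open fingers while the jaw was still well clear of them. I then squeezed and released the trigger repeatedly until the boards sat against the end stop. I handed the job in at about 19.7 s of the 70 s, with the gripper still squeezing both grips.

**Boards:** the last top and scene pictures showed the stack against both the fence and the end stop. The lower boards are only partly visible in those pictures. I checked their edges in line with the top board right after the tap, and not individually since.

**Pad:** it is pressed in about 5 to 7 mm. Three estimates from the wrist camera disagreed slightly:

| Estimate | Pad pressed in |
|---|---|
| Pin length still visible | about 6.8 mm |
| Pad-to-jaw edge distance | about 5.1 mm |
| Bar travel, about 90 mm | about 5.2 mm |

All three are inside the 3 to 10.5 mm limits.

**Grip:** the opening held steady at about 39.8 mm (66 mm open, 34 mm fully squeezed). By my calculation the handle is at its stop and the trigger is most of the way in. I inferred the contact forces from these positions and the springs; I could not measure them at each finger.

**Bystanders and jaw:** the mill showed no movement in any picture, and the part of the jar in view looked unmoved. From the pictures and the tool positions, the fingers stayed clear of the jaw and bar.

The arm gave way several millimetres sideways under the uneven grip force, so I corrected for that between squeezes.

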